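# Rebuild the filter stack on an inhaler compressor

## Task

The inhaler compressor's filter parts have been washed: put them back on its blue stepped post in order, first the charcoal ring, then the white ring, then the teal collar, each lying flat and fully home on the one below. Lower each part gently down the post rather than letting it drop, and leave the sand timer, the mint mask stand and the brown bottle where they stand.

Things in the scene. Friction and masses are not known exactly. Their poses are not given: they have to be found in the camera images.
- post_base (a point): centre of the top of the grey hub (54 mm across, 12 mm above the housing's top) on the fixed white compressor housing (200 x 160 mm, its top 60 mm above the table), at the foot of the blue post, 70 mm above the table; z up along the post. The charcoal ring seats at this level
- post_tip (a point): tip of the blue post, on its axis, 70 mm above post_base. Post diameter by height above post_base: 36 mm up to 19 mm, tapering to 28 mm at 23 mm; 28 mm up to 41 mm, tapering to 20 mm at 45 mm; 20 mm up to 62 mm, then a cone to the tip
- coarse_ring: charcoal pleated ring, outer diameter 66 mm, bore 40 mm, 26 mm high, about 90 g, lying flat on the blue mat (4 mm thick); origin at the centre of its underside, z along its axis. Home: underside at post_base
- fine_ring: white pleated ring, outer diameter 64 mm, bore 32 mm, 22 mm high, about 80 g, lying flat on the blue mat; origin at the centre of its underside, z along its axis. Home: underside 26 mm above post_base, on the charcoal ring
- lock_collar: teal collar (plain side, radial marks on top), outer diameter 62 mm, bore 24 mm, 18 mm high, about 70 g, lying flat on the blue mat; origin at the centre of its underside, z along its axis. Home: underside 48 mm above post_base, on the white ring; the post's tip then stands 4 mm above it
- timer: bystander: sand timer with blue ends, 56 mm across, 110 mm high, standing loose on the table; origin at the centre of its underside
- mask_stand: bystander: mint-coloured funnel-shaped stand, foot about 98 mm across, 141 mm high, standing loose on the table; origin at the centre of its underside
- bottle: bystander: brown bottle, 60 mm across, 130 mm high, standing loose on the table; origin at the centre of its underside
There are look-alikes about, which are no part of the job. There is more than one size of the fine_ring; the one meant has the size given above. Several things look just like the coarse_ring: the one meant starts farthest to the robot's left.

How it is judged:
On the way, in this order (a step that is already met when the one before it is completed fails the run):
1. the charcoal coarse filter ring is fully home on the post (horizontal distance between coarse_ring and post_base below 0.005 m and z of coarse_ring in the frame of post_base between -0.0025 and 0.0025 m and angle between coarse_ring's own z axis and vertical below 0.08 rad), for 0.2 s.
2. the white fine filter ring is fully home on the post, on the charcoal coarse filter ring (all of step 1 and horizontal distance between fine_ring and post_base below 0.005 m and z of fine_ring in the frame of post_base between 0.0235 and 0.0285 m and angle between fine_ring's own z axis and vertical below 0.08 rad), for 0.2 s.
3. the teal locking collar is fully home on the post, on the white fine filter ring (all of step 2 and horizontal distance between lock_collar and post_base below 0.005 m and z of lock_collar in the frame of post_base between 0.0455 and 0.0505 m and angle between lock_collar's own z axis and vertical below 0.08 rad), for 0.2 s.
At the end, for the whole second after the job is handed in: All three parts are on the post and at rest: each axis within 5 mm of the post's axis, tilted less than 0.08 rad, and undersides within 2.5 mm of their home heights above post_base: charcoal 0, white 26 mm, teal 48 mm (all of step 3 and linear speed of each of coarse_ring, fine_ring, lock_collar below 0.02 m/s); the robot touches nothing.
It fails at once if the charcoal coarse filter ring drops down the post (faster than 0.6 m/s while threaded on it) (horizontal distance between coarse_ring and post_base below 0.015 m and z of coarse_ring in the frame of post_base below 0.068 m and linear speed of coarse_ring above 0.6 m/s).
It fails at once if the white fine filter ring drops down the post (faster than 0.6 m/s while threaded on it) (horizontal distance between fine_ring and post_base below 0.015 m and z of fine_ring in the frame of post_base below 0.068 m and linear speed of fine_ring above 0.6 m/s).
It fails at once if the teal locking collar drops down the post (faster than 0.6 m/s while threaded on it) (horizontal distance between lock_collar and post_base below 0.015 m and z of lock_collar in the frame of post_base below 0.068 m and linear speed of lock_collar above 0.6 m/s).
It fails at once if the sand timer, mask stand or bottle is moved more than 25 mm or tipped over (distance of any of timer, mask_stand, bottle from where it was at the start of the episode above 0.025 m or angle between any of timer, mask_stand, bottle's own z axis and vertical above 0.5 rad).
It also fails if it takes over 67 s, if anything falls off the work surface, if the arm or the gripper's body presses on something with over 40 N, if the wrist force passes 120 N, or if a joint passes its speed limit or range.

## Robot

A 7-joint arm with a two-finger parallel gripper is mounted at the origin on the work surface. World frame = base frame: x ahead of the robot, y to its left, z up, the work surface at z = 0. Lengths are in m, angles in rad, forces in N, time in s.
With the tool pointing down it reaches from about 0.4 to 0.85 m from the base axis. Payload 10.4 kg.
Tool frame: the origin (TCP) lies midway between the tips of the shut fingers; the grasp point (between the pads) lies r.grip_point_offset behind it (r.grip_point_offset is the distance from the TCP to the grasp point, in m); z points along the fingers, y is the line along which they close (so a half turn about z gives the same grasp; the last joint's range is limited). The gripper opens to 87 mm and grips with 3 to 60 N. Pads are 19 mm wide; open, the fingers measure 117 mm over their backs; the gripper's body (75 mm by 190 mm) begins 51 mm behind the grasp point.
Start: joints at [1.085, 0.332, -0.065, 1.46, 0.022, 1.35, -0.088], TCP at [0.279, -0.559, 0.223] pointing down, gripper open.
Joint ranges: [-2.6, 2.6], [-0.5, 2.12], [-1.47, 1.34], [0.16, 2.42], [-1.27, 4.41], [0.06, 2.06], [-2.6, 2.6]. Speed limits (rad/s): [2.22, 2.22, 2.79, 2.79, 3.14, 3.14, 3.14].

## Interface

Orientations are given as a unit quaternion [x, y, z, w].
In Python, from bench import r gives the robot as it stands.
- The arm moves only by the tool play_rows, never from a script. Its arguments are lists of equal length, an entry for each row: "claw": the closure, from 0 (fully open) to 1 (shut); "delta_pos": the shift along the tool's x, y, z scaled (see below), a list of three; "delta_rot": the turn, a rotation vector about the tool's x, y, z scaled (see below), a list of three. A call has 1 to 8 rows; each row shifts and turns the commanded pose from where the row before left it, along the tool's axes as they then stand; what a row does not reach is not made up. The controller multiplies each number of a shift by 200 mm and each number of a turn by pi rad. A row lasts 1/10 s, in which the tool goes at most 50 mm and 8.59 degrees, less where a joint would pass 70% of its speed; a pose out of reach is approached as far as the arm can. A call with a number of a shift or a turn outside -1 to 1 is refused whole. A call with a gripper value outside its range is refused whole. The fingers move at their own pace and stop on an object; "squeeze" is the grip in N (left out, the last holds). Time passes only in rows, so rows that do not move let the fingers close. It gives the time, the measured TCP pose, the force, the opening and the grip force at its end, in the units of the state.
- r.read_state(): the state, without advancing time (a new reading comes with each control period).
- r.camera(name): name is "side" or "top" or "wrist"; returns a dict with "pixels" (420x560x3 uint8, red, green, blue), "camera_matrix" (3x3 intrinsics, pixels), "cam_to_world" (4x4, takes a point from camera to world coordinates); the wrist camera has in their place "hand_eye" (4x4, takes a point from camera to tool coordinates, whose origin is the TCP and whose axes are the flange's). Camera axes: x right, y up, looking along -z (the intrinsics and any distortion apply to the point x, -y, -z); pixel columns grow to the right and rows downward; lengths in m; the calibration is good to about 2 mm. The wrist camera is an equidistant fisheye: a pixel r from the principal point sees the ray r / f radians off the axis. A picture is of the moment at which its call begins: read the wrist's pose just before it. There is no depth.
- r.close_job(): hands the job in; it is judged then, once.
The state is a dict: "time": time; "joint_positions": joint angles; "joint_vel": joint speeds; "joint_torque": joint torques, N m; "ee_pos": TCP position; "eef_rot": TCP orientation; "ft_force": force on the tool from outside, world axes, zero at the start; "torque": the same for the moment, N m; "width": finger opening in m; "grip_force": force on a finger pad.
Only numpy, scipy, OpenCV 4.12 (cv2) and the standard library are available. Lean on these libraries where they do the work, as an engineer would, in place of code of your own. Each camera call takes 0.05 s, during which the arm holds its last target. There are 200 camera calls.

## Working session

There is one attempt and no reset: what is moved stays moved. The work goes in short steps, Python scripts to look and compute and a tool call to move; the robot and the scene stay as the last step left them, time stands still between calls to the robot, and variables do not carry over. Pictures are saved under pics/ and viewed, at most 10 in all, crops included, and the job is handed in when it is done.

Besides the shell and the picture viewer there is one more tool, called after ">>>" as name(argument=value, ...) on one line, values as JSON. play_rows: Moves the arm, as the interface text tells. Shifts and turns lie within -1 to 1; 1 stands for 200 mm of shift or pi rad of turn. Its arguments: {"type":"object","properties":{"claw":{"type":"array"},"delta_pos":{"type":"array"},"delta_rot":{"type":"array"},"squeeze":{"type":"number"}},"required":["claw","delta_pos","delta_rot"]}

```bash
mkdir -p pics; cat > h.py <<'E'
import numpy as np,cv2
from bench import r
def save(n,f):
    c=r.camera(n); cv2.imwrite(f,cv2.cvtColor(c['pixels'],cv2.COLOR_RGB2BGR))
    if n!='wrist': np.savez(f'{n}.npz',K=c['camera_matrix'],T=c['cam_to_world'])
    return c
def px2w(n,u,v,z):
    d=np.load(f'{n}.npz');K,T=d['K'],d['T']
    x=np.linalg.solve(K,[u,v,1.]); d=T[:3,:3]@np.array([x[0],-x[1],-x[2]]);o=T[:3,3]
    return o+d*(z-o[2])/d[2]
def w2px(n,p):
    d=np.load(f'{n}.npz');K,T=d['K'],d['T']
    q=np.linalg.inv(T)@np.r_[p,1]; x=K@[q[0],-q[1],-q[2]]; return x[:2]/x[2]
E
python3 - <<'E'
from h import *
for n in('top','side'):
    c=save(n,f'pics/{n}0.png'); print(n,c['camera_matrix'],c['cam_to_world'],[k for k in c])
s=r.read_state();print(s['ee_pos'],s['eef_rot'],s['width'],r.grip_point_offset,s['time'])
E
```

```text
top [[508.24399111   0.         284.81928805]
 [  0.         508.24399111 210.53333191]
 [  0.           0.           1.        ]] [[-0.08780785  0.9739882  -0.20889418  0.27510032]
 [-0.99612826 -0.08675458  0.01421746 -0.03806414]
 [-0.00427489  0.2093338   0.9778349   1.73585968]
 [ 0.          0.          0.          1.        ]] ['pixels', 'camera_matrix', 'cam_to_world']
side [[380.15503412   0.         285.49436183]
 [  0.         380.15503412 212.4570347 ]
 [  0.           0.           1.        ]] [[-0.68178457  0.57217462 -0.4558355   0.15189671]
 [-0.73150161 -0.52582545  0.43406565  0.41175774]
 [ 0.00867145  0.62938366  0.77704634  0.90356411]
 [ 0.          0.          0.          1.        ]] ['pixels', 'camera_matrix', 'cam_to_world']
[ 0.27892795 -0.55895886  0.22184417] [ 9.73336227e-01  2.29382270e-01 -1.60896535e-04 -5.80629602e-04] 0.08703394162649958 0.0187 0.1
```

View pics/top0.png

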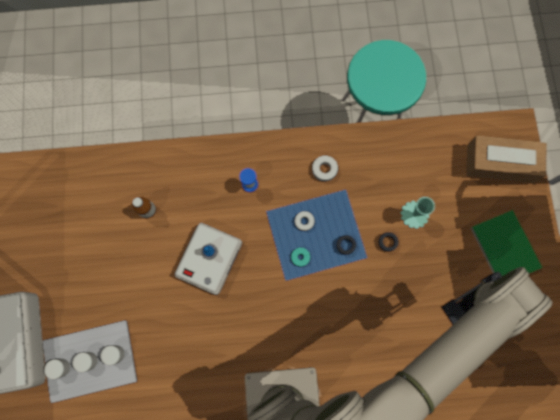

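View pics/side0.png

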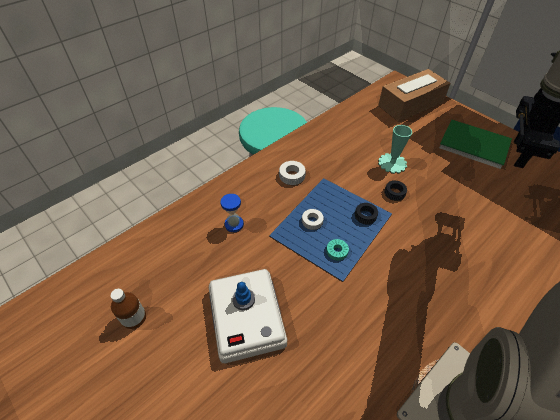

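Charcoal candidates in the top view are (345,245) on the mat and (387,242) off it. The first is farther to the robot's left (image left), so I choose it. White candidates are (304,220) on the mat and a bigger one at (325,168) off it, so I choose the mat one. Teal is the collar at (301,257); the stool is not a candidate. The post is at (209,250). Next is a close crop to check this.

```bash
python3 - <<'E'
from h import *
t=cv2.imread('pics/top0.png'); s=cv2.imread('pics/side0.png')
a=cv2.resize(t[190:275,260:360],None,fx=5,fy=5,interpolation=cv2.INTER_CUBIC)   # 500x425
b=cv2.resize(t[230:275,185:235],None,fx=6,fy=6,interpolation=cv2.INTER_CUBIC) #300x270
c=cv2.resize(s[270:320,220:270],None,fx=6,fy=6,interpolation=cv2.INTER_CUBIC) #300x300
im=np.zeros((570,800,3),np.uint8); im[:425,:500]=a; im[:270,500:]=b; im[270:570,500:]=c
cv2.imwrite('pics/crop1.png',im)
for nm,(u,v),z in [('char',(345,245),.017),('char2',(387,242),.013),('white',(304,220),.026),('white2',(325,168),.022),('teal',(301,257),.022),('tip',(209,247),.142),('timer',(249,180),.1),('timerfoot',(250,188),.0),('mask',(412,218),0),('bottle',(147,211),0)]:
    print(nm,px2w('top',u,v,z).round(3))
for nm,(u,v),z in [('char',(366,213),.017),('white',(312,218),.026),('teal',(337,249),.022),('tip',(242,284),.142)]:
    print('side',nm,px2w('side',u,v,z).round(3))
E
```

```text
char [ 0.504 -0.257  0.017]
char2 [ 0.503 -0.401  0.013]
white [ 0.602 -0.125  0.026]
white2 [ 0.781 -0.217  0.022]
teal [ 0.476 -0.103  0.022]
tip [0.519 0.188 0.142]
timer [0.739 0.048 0.1  ]
timerfoot [0.738 0.052 0.   ]
mask [ 0.58  -0.502  0.   ]
bottle [0.687 0.417 0.   ]
side char [ 0.507 -0.26   0.017]
side white [ 0.599 -0.122  0.026]
side teal [ 0.477 -0.097  0.022]
side tip [0.514 0.198 0.142]
```

View pics/crop1.png

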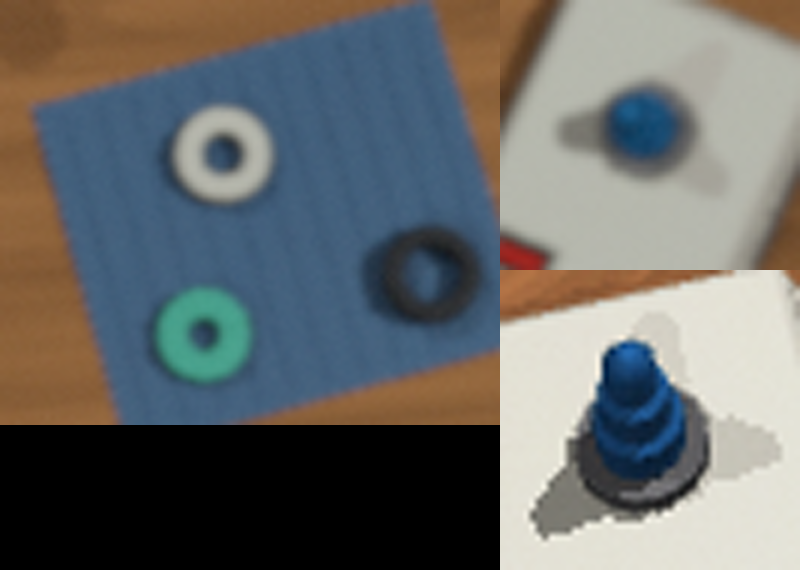

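The crop confirms it. White is at (222,155), charcoal at (431,275) and teal at (204,334), each about 65 mm across, so the small white ring on the mat and the left-hand charcoal ring are the right ones. I'll square up the tool and go above the charcoal ring.

>>> play_rows(claw=[0,0,0,0,0], delta_pos=[[0,0,0],[0,0,0],[0,0,0],[0,0,0],[0,0,0]], delta_rot=[[0,0,0.037],[0,0,0.037],[0,0,0.037],[0,0,0.0364],[0,0,0]], squeeze=15)

```text
time: 0.6
ee_pos: [0.279, -0.5591, 0.2221]
eef_rot: [1.0, -0.001, -0.0, -0.0]
ft_force: [0.2, 0.0, 0.5]
width: 0.0872
grip_force: 0.0
```

>>> play_rows(claw=[0,0,0,0,0,0,0,0], delta_pos=[[0.14,-0.19,0],[0.14,-0.19,0],[0.14,-0.19,0],[0.14,-0.19,0],[0.14,-0.19,0],[0.14,-0.19,0],[0.14,-0.19,0],[0.14,-0.19,0]], delta_rot=[[0,0,0],[0,0,0],[0,0,0],[0,0,0],[0,0,0],[0,0,0],[0,0,0],[0,0,0]])

```text
time: 1.4
ee_pos: [0.5039, -0.2537, 0.2226]
eef_rot: [1.0, 0.002, 0.0, 0.0]
ft_force: [-0.0, -0.4, -0.3]
width: 0.0869
grip_force: 0.0
```

```bash
cat >> h.py <<'E'
from scipy.spatial.transform import Rotation as Ro
def wrist(f):
    s=r.read_state(); c=save('wrist',f); T=np.eye(4);T[:3,:3]=Ro.from_quat(s['eef_rot']).as_matrix();T[:3,3]=s['ee_pos']
    np.savez(f[:-4]+'.npz',K=c['camera_matrix'],T=T@c['hand_eye']); return s,c
def fpx(f,u,v,z):
    d=np.load(f[:-4]+'.npz');K,T=d['K'],d['T']
    a=np.array([(u-K[0,2])/K[0,0],(v-K[1,2])/K[1,1]]);th=np.hypot(*a)
    m=a/max(th,1e-9)*np.sin(th); d=T[:3,:3]@np.array([m[0],-m[1],-np.cos(th)]);o=T[:3,3]
    return o+d*(z-o[2])/d[2]
def fw2(f,p):
    d=np.load(f[:-4]+'.npz');K,T=d['K'],d['T']
    q=(np.linalg.inv(T)@np.r_[p,1])[:3]*[1,-1,-1];rr=np.hypot(q[0],q[1]);th=np.arctan2(rr,q[2])
    return K[:2,2]+th*np.array([K[0,0]*q[0],K[1,1]*q[1]])/rr
E
python3 - <<'E'
from h import *
s,c=wrist('pics/w1.png'); print(s['time'],s['ee_pos'].round(4),Ro.from_quat(s['eef_rot']).as_matrix().round(3),c['camera_matrix'],c['hand_eye'].round(3),s['joint_positions'].round(2))
E
```

```text
1.4 [ 0.5039 -0.2537  0.2226] [[ 1.     0.003  0.   ]
 [ 0.003 -1.    -0.   ]
 [ 0.     0.    -1.   ]] [[325.1922621    0.         285.26015524]
 [  0.         325.1922621  210.89157767]
 [  0.           0.           1.        ]] [[-0.     0.966  0.259  0.069]
 [ 1.     0.     0.     0.001]
 [-0.     0.259 -0.966 -0.162]
 [ 0.     0.     0.     1.   ]] [ 0.6   0.21 -0.25  1.62  0.05  1.32 -1.22]
```

View pics/w1.png

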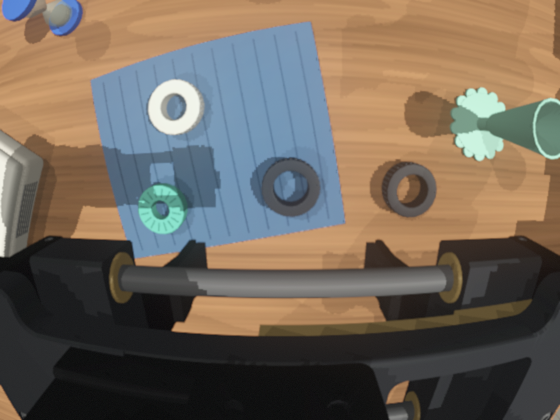

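The wrist view shows white at (175,107), charcoal at (291,187), teal at (162,209) and the spare charcoal at (410,189). I'll fit silhouettes to get the centres precisely.

```bash
cat >> h.py <<'E'
from scipy.optimize import minimize
a_=np.linspace(0,2*np.pi,60)
def model(proj,x,y,z0,R,h):
    P=np.array([proj([x+R*np.cos(t),y+R*np.sin(t),z]) for z in(z0,z0+h) for t in a_])
    return P
def fit(img,proj,mask,x0,z0,R,h,box,S=6):
    u0,v0,u1,v1=box; m=mask[v0:v1,u0:u1].astype(np.uint8)
    n,l,st,ce=cv2.connectedComponentsWithStats(m); k=1+np.argmax(st[1:,4]); cs,_=cv2.findContours((l==k).astype(np.uint8),cv2.RETR_EXTERNAL,cv2.CHAIN_APPROX_NONE)
    hull=cv2.convexHull(max(cs,key=cv2.contourArea)); f=np.zeros(m.shape,np.uint8); cv2.fillPoly(f,[hull],1)
    M=cv2.resize(f,None,fx=S,fy=S,interpolation=cv2.INTER_NEAREST)
    def cost(p):
        P=(model(proj,p[0],p[1],z0,R,h)-[u0-.5,v0-.5])*S
        g=np.zeros_like(M); cv2.fillPoly(g,[cv2.convexHull(P.astype(np.int32))],1); return (g!=M).sum()/M.sum()
    q=minimize(cost,x0,method='Nelder-Mead',options=dict(initial_simplex=[x0,x0+np.array([.01,0]),x0+np.array([0,.01])],xatol=1e-5,fatol=1e-5))
    return q.x,q.fun,f.sum()
E
python3 - <<'E'
from h import *
def run(img,proj,boxes):
    hsv=cv2.cvtColor(img,cv2.COLOR_BGR2HSV);H,S,V=hsv[...,0],hsv[...,1],hsv[...,2]
    ms=dict(white=(S<60)&(V>110),teal=(H>70)&(H<95)&(S>90),char=(V<75)&(S<110))
    for n,x0,R,h in(('char',(.506,-.258),.033,.026),('white',(.6,-.124),.032,.022),('teal',(.477,-.1),.031,.018)):
        q=fit(img,proj,ms[n],np.array(x0),.004,R,h,boxes[n]); print(n,q[0].round(4),round(q[1],3),q[2])
f='pics/w1.png'
run(cv2.imread(f),lambda p:fw2(f,p),dict(white=(135,70,215,148),teal=(130,170,195,240),char=(250,145,332,228)))
run(cv2.imread('pics/top0.png'),lambda p:w2px('top',p),dict(white=(288,205,322,238),teal=(285,242,318,274),char=(328,228,364,262)))
run(cv2.imread('pics/side0.png'),lambda p:w2px('side',p),dict(white=(295,200,330,236),teal=(320,232,355,268),char=(348,196,384,230)))
E
```

```text
char [ 0.3885 -0.2449] 1.0 467
white [ 0.599  -0.1269] 0.045 2626
teal [ 0.4771 -0.1021] 0.029 2015
char [ 0.5055 -0.2572] 0.085 313
white [ 0.603  -0.1275] 0.088 316
teal [ 0.4793 -0.1013] 0.126 317
char [ 0.5069 -0.2597] 0.069 406
white [ 0.607  -0.1329] 0.314 296
teal [ 0.4799 -0.1015] 0.049 401
```

```bash
python3 - <<'E'
from h import *
f='pics/w1.png';img=cv2.imread(f)
print(img[187,255:330:3].max(1)); hsv=cv2.cvtColor(img,cv2.COLOR_BGR2HSV)
P=model(lambda p:fw2(f,p),.506,-.2585,.004,.033,.026);print(P.min(0),P.max(0))
for t in(70,80,90):
    print(t,fit(img,lambda p:fw2(f,p),(hsv[...,2]<t)&(hsv[...,1]<130),np.array([.506,-.2585]),.004,.033,.026,(255,150,328,224)))
E
```

```text
[122 120 100  92  93  92  93 150 147 138 165 167 172 164 119 118 110 109
  78  89  91  92 145 145 177]
[259.05150467 155.08980443] [318.30013484 215.41852099]
70 (array([ 0.43857813, -0.17185937]), np.float64(1.0), np.uint64(387))
80 (array([ 0.42475  , -0.1856875]), np.float64(1.0), np.uint64(610))
90 (array([ 0.47356603, -0.26519214]), np.float64(0.7372997006515232), np.uint64(1262))
```

>>> play_rows(claw=[0,0,0,0,0,0,0], delta_pos=[[0.003,0.031,0],[0,0,0.2],[0,0,0.2],[0,0,0.2],[0,0,0.2],[0,0,0.16],[0,0,0.1]], delta_rot=[[0,0,0],[0,0,0],[0,0,0],[0,0,0],[0,0,0],[0,0,0],[0,0,0]])

```text
time: 2.15
ee_pos: [0.5016, -0.2622, 0.0077]
eef_rot: [1.0, 0.001, -0.002, -0.0]
ft_force: [0.3, 0.4, 0.5]
width: 0.0872
grip_force: 0.0
```

>>> play_rows(claw=[0.3,0.5,0.6,0.6,0.6,0.6,0.6], delta_pos=[[0,0,0],[0,0,0],[0,0,0],[0,0,0],[0,0,0],[0,0,0],[0,0,0]], delta_rot=[[0,0,0],[0,0,0],[0,0,0],[0,0,0],[0,0,0],[0,0,0],[0,0,0]], squeeze=15)

```text
time: 2.85
ee_pos: [0.5046, -0.2623, 0.012]
eef_rot: [1.0, -0.0, 0.001, 0.001]
ft_force: [-0.8, 0.1, 7.6]
width: 0.0659
grip_force: 15.0
```

>>> play_rows(claw=[0.6,0.6,0.6,0.6,0.6,0.6,0.6,0.6], delta_pos=[[0,0,-0.1],[0,0,-0.2],[0,0,-0.2],[0,0,-0.2],[0,0,-0.2],[0,0,-0.2],[0,0,-0.05],[-0.02,-0.1,0]], delta_rot=[[0,0,0],[0,0,0],[0,0,0],[0,0,0],[0,0,0],[0,0,0],[0,0,0],[0,0,0]])

```text
time: 3.65
ee_pos: [0.5002, -0.244, 0.2428]
eef_rot: [1.0, -0.002, 0.002, 0.001]
ft_force: [0.0, -0.4, -1.4]
width: 0.066
grip_force: 15.0
```

>>> play_rows(claw=[0.6,0.6,0.6,0.6,0.6,0.6,0.6,0.6], delta_pos=[[-0.04,-0.22,0],[-0.04,-0.22,0],[-0.04,-0.22,0],[-0.04,-0.22,0],[-0.04,-0.22,0],[-0.04,-0.22,0],[-0.04,-0.22,0],[-0.04,-0.22,0]], delta_rot=[[0,0,0],[0,0,0],[0,0,0],[0,0,0],[0,0,0],[0,0,0],[0,0,0],[0,0,0]])

```text
time: 4.45
ee_pos: [0.4349, 0.1121, 0.2404]
eef_rot: [1.0, -0.0, 0.0, 0.0]
ft_force: [1.2, 0.7, -0.8]
width: 0.0663
grip_force: 15.0
```

>>> play_rows(claw=[0.6,0.6,0.6,0.6], delta_pos=[[-0.02,-0.22,0],[-0.02,-0.18,0],[0,0,0],[0,0,0]], delta_rot=[[0,0,0],[0,0,0],[0,0,0],[0,0,0]])

```text
time: 4.85
ee_pos: [0.4274, 0.1909, 0.2402]
eef_rot: [1.0, 0.001, -0.0, 0.0]
ft_force: [0.7, -0.5, -0.1]
width: 0.066
grip_force: 15.0
```

```bash
python3 - <<'E'
from h import *
s,c=wrist('pics/w2.png'); print(s['time'],s['ee_pos'].round(4),s['eef_rot'].round(4),s['width'],s['joint_positions'].round(2))
f='pics/w2.png'; print(fw2(f,[.517,.19,.142]),fw2(f,[.517,.19,.072]))
c=save('side','pics/side1.png')
i=cv2.imread(f); cv2.imwrite('pics/w2c.png',np.hstack([cv2.resize(i[60:340,180:400],None,fx=2,fy=2),cv2.resize(cv2.imread('pics/side1.png')[190:330,160:320],None,fx=2.2,fy=4)]))
E
```

```text
4.85 [0.4274 0.1909 0.2402] [ 1.e+00  9.e-04 -2.e-04  2.e-04] 0.06598211695554324 [ 0.18  0.01 -0.69  1.8   0.01  1.34 -2.08]
[285.32745272 100.72642785] [285.27526498 106.00229099]
```

View pics/w2c.png

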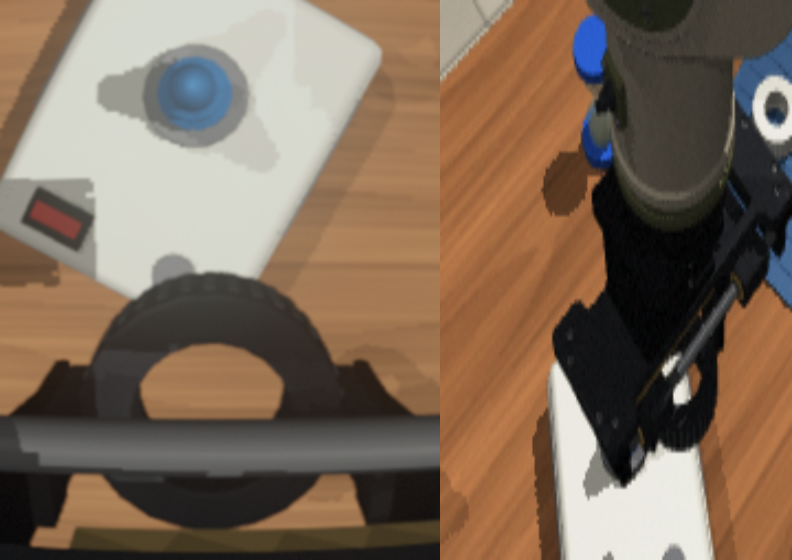

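The ring is held level in view, its outer silhouette spanning crop columns 90–338 and rows 272–528. The post tip is at about crop (194,90) and the hub spans columns 141–248 and rows 44–147. I'll solve for both centres.

```bash
cat >> h.py <<'E'
from scipy.optimize import least_squares
def bb(f,obs,x0,z0,R,h,sel=(0,1,2,3)):
    def res(p):
        P=model(lambda q:fw2(f,q),p[0],p[1],z0,R,h); return (np.r_[P.min(0),P.max(0)]-obs)[list(sel)]
    q=least_squares(res,x0,diff_step=1e-3); return q.x,q.fun
E
python3 - <<'E'
from h import *
f='pics/w2.png'
print('ring',bb(f,np.array([225,196,349,324]),[.428,.19],.232,.033,.026))
print('ring',bb(f,np.array([225,196,349,324]),[.428,.19],.235,.033,.026))
print('hub',bb(f,np.array([250.5,82,304,133.5]),[.517,.19],.06,.027,.01))
print('post36',bb(f,np.array([258.5,87.5,296,125]),[.517,.19],.07,.018,.019))
print('tip',fpx(f,277,105,.140))
i=cv2.imread(f); hsv=cv2.cvtColor(i,cv2.COLOR_BGR2HSV); m=(hsv[...,0]>95)&(hsv[...,0]<120)&(hsv[...,1]>100); 
ys,xs=np.nonzero(m[70:140,230:320]); print('blue bbox',xs.min()+230,ys.min()+70,xs.max()+231,ys.max()+71)
E
```

```text
ring (array([0.42727149, 0.18910183]), array([-4.5465151 , -1.36678685,  4.56496313,  2.57252821]))
ring (array([0.42843277, 0.18912014]), array([-5.87937675, -2.32446855,  5.90279079,  4.04949315]))
hub (array([0.51544675, 0.198131  ]), array([ 0.01982797, -0.50401714, -0.0206276 ,  0.49483283]))
post36 (array([0.51581671, 0.19765136]), array([-0.17619367,  0.15078586,  0.17545402, -0.15667931]))
tip [0.51369638 0.19661176 0.14      ]
blue bbox 266 89 295 124
```

>>> play_rows(claw=[0.6,0.6,0.6,0.6,0.6,0.6,0.6,0.6], delta_pos=[[0.2,-0.03,0],[0.2,-0.008,0],[0.04,0,0],[0,0,0.1],[0,0,0.15],[0,0,0.12],[0,0,0],[0,0,0]], delta_rot=[[0,0,0],[0,0,0],[0,0,0],[0,0,0],[0,0,0],[0,0,0],[0,0,0],[0,0,0]])

```text
time: 5.75
ee_pos: [0.516, 0.1973, 0.1671]
eef_rot: [1.0, -0.001, -0.0, 0.0]
ft_force: [0.2, 0.3, -0.0]
width: 0.0662
grip_force: 15.0
```

```bash
python3 - <<'E'
from h import *
s,c=wrist('pics/w3.png'); print(s['time'],s['ee_pos'].round(4),s['eef_rot'].round(4))
save('side','pics/side2.png')
i=cv2.imread('pics/w3.png'); cv2.imwrite('pics/w3c.png',np.hstack([cv2.resize(i[180:360,200:370],None,fx=3,fy=3),cv2.resize(cv2.imread('pics/side2.png')[230:320,200:280],None,fx=3.5,fy=6)]))
E
```

```text
5.75 [0.516  0.1973 0.1671] [ 1.e+00 -7.e-04 -1.e-04  2.e-04]
```

View pics/w3c.png

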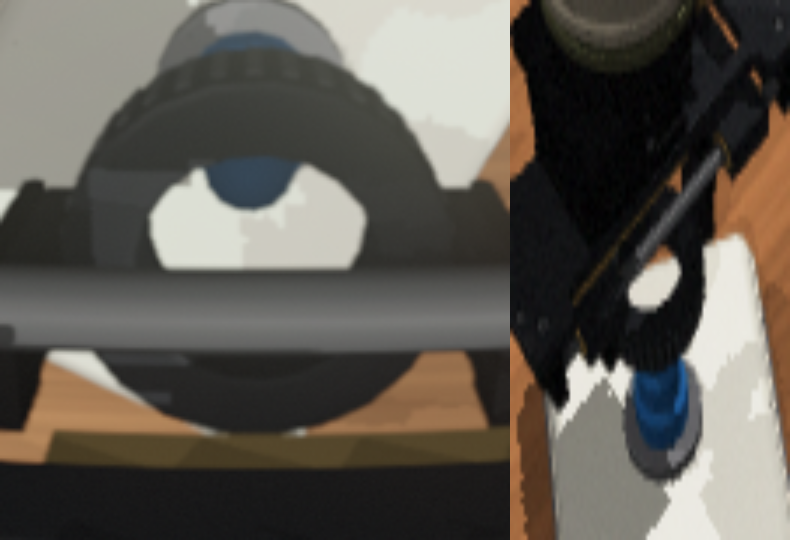

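```bash
python3 - <<'E'
from h import *
f='pics/w3.png'
print('post',fpx(f,283.7,249.7,.132)[:2]+[.01,0], fpx(f,283.7,249.7,.134)[:2]+[.01,0])
for z in(.183,.185,.187): print('ring',fpx(f,285,324,z)[:2]+[.033,0],fpx(f,285,206.7,z)[:2]-[.033,0])
print('bore bottom',fpx(f,286,232.5,.159)[:2],'hub',bb(f,np.array([253.3,178,315,260]),[.516,.198],.06,.027,.01,(0,2))[0])
E
```

```text
post [0.51640541 0.19738993] [0.51720682 0.19737912]
ring [0.51628362 0.1965761 ] [0.51528872 0.19644282]
ring [0.51768027 0.19657265] [0.51579705 0.19644118]
ring [0.51907692 0.1965692 ] [0.51630537 0.19643955]
bore bottom [0.52747159 0.1959385 ] hub [0.46752968 0.19738338]
```

>>> play_rows(claw=[0.6,0.6,0.6,0.6,0.6,0.6,0.6], delta_pos=[[0,-0.006,0],[0,0,0.05],[0,0,0.05],[0,0,0.05],[0,0,0.05],[0,0,0.05],[0,0,0.04]], delta_rot=[[0,0,0],[0,0,0],[0,0,0],[0,0,0],[0,0,0],[0,0,0],[0,0,0]])

```text
time: 6.55
ee_pos: [0.5155, 0.1992, 0.1073]
eef_rot: [1.0, -0.0, -0.0, 0.0]
ft_force: [-0.3, 0.6, -1.0]
width: 0.0659
grip_force: 15.0
```

>>> play_rows(claw=[0.6,0.6,0.6,0.6,0.6,0.6,0.6], delta_pos=[[0,0,0.03],[0,0,0.03],[0,0,0.03],[0,0,0.02],[0,0,0.02],[0,0,0.01],[0,0,0]], delta_rot=[[0,0,0],[0,0,0],[0,0,0],[0,0,0],[0,0,0],[0,0,0],[0,0,0]])

```text
time: 7.25
ee_pos: [0.5158, 0.1992, 0.0803]
eef_rot: [1.0, -0.0, -0.0, 0.0]
ft_force: [-0.2, -1.0, -0.7]
width: 0.0659
grip_force: 15.0
```

>>> play_rows(claw=[0.6,0.6,0.6], delta_pos=[[0,0,0.005],[0,0,0.005],[0,0,0]], delta_rot=[[0,0,0],[0,0,0],[0,0,0]])

```text
time: 7.55
ee_pos: [0.5159, 0.1992, 0.0785]
eef_rot: [1.0, -0.0, 0.0, 0.0]
ft_force: [-1.0, -0.4, -0.9]
width: 0.0663
grip_force: 15.0
```

>>> play_rows(claw=[0.6,0.6,0.6], delta_pos=[[0,0,0.005],[0,0,0.005],[0,0,0]], delta_rot=[[0,0,0],[0,0,0],[0,0,0]])

```text
time: 7.85
ee_pos: [0.5161, 0.1993, 0.078]
eef_rot: [1.0, -0.0, 0.0, 0.0]
ft_force: [-6.0, -2.7, 15.6]
width: 0.0662
grip_force: 15.0
```

>>> play_rows(claw=[0.4,0.2,0,0,0,0,0,0], delta_pos=[[0,0,0],[0,0,0],[0,0,0],[0,0,-0.05],[0,0,-0.15],[0,0,-0.2],[0,0,-0.2],[0,0,-0.15]], delta_rot=[[0,0,0],[0,0,0],[0,0,0],[0,0,0],[0,0,0],[0,0,0],[0,0,0],[0,0,0]])

```text
time: 8.65
ee_pos: [0.5161, 0.1997, 0.2298]
eef_rot: [1.0, 0.0, 0.001, -0.0]
ft_force: [0.3, -0.3, -0.0]
width: 0.0869
grip_force: 0.0
```

>>> play_rows(claw=[0,0,0,0,0,0,0,0], delta_pos=[[-0.1,0.1,0],[-0.2,0.1,0],[-0.1,0,0],[0,0,0],[0,0,0],[0,0,0],[0,0,0],[0,0,0]], delta_rot=[[0,0,0],[0,0,0],[0,0,0],[0,0,0],[0,0,0],[0,0,0],[0,0,0],[0,0,0]])

```text
time: 9.45
ee_pos: [0.4362, 0.1595, 0.2264]
eef_rot: [1.0, -0.0, -0.0, -0.0]
ft_force: [0.3, 0.4, 0.0]
width: 0.0867
grip_force: 0.0
```

```bash
python3 - <<'E'
from h import *
s,c=wrist('pics/w4.png'); print(s['time'],s['ee_pos'].round(4),s['eef_rot'].round(4),s['width'])
print(fw2('pics/w4.png',[.516,.197,.096]))
i=cv2.imread('pics/w4.png');cv2.imwrite('pics/w4c.png',cv2.resize(i[20:190,170:400],None,fx=3.4,fy=3.4,interpolation=cv2.INTER_CUBIC))
E
```

```text
9.45 [0.4362 0.1595 0.2264] [ 1.e+00 -0.e+00 -3.e-04 -2.e-04] 0.0867372779046713
[242.1876692  114.80395726]
```

View pics/w4c.png

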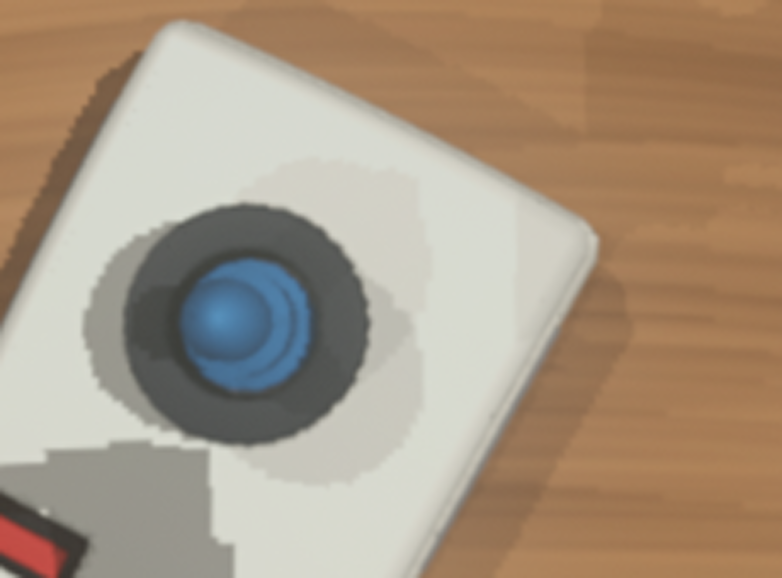

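The charcoal ring sits flat and concentric on the post, its outer edge spanning crop columns 124–369 and rows 203–445. I'll compute its centre and move on to the white ring.

```bash
python3 - <<'E'
from h import *
f='pics/w4.png'; o=np.array([170+124/3.4,20+203/3.4,170+369/3.4,20+445/3.4])
for z in(.067,.07,.073):print(bb(f,o,[.516,.197],z,.033,.026))
q=np.array([170+180/3.4,20+277/3.4,170+272/3.4,20+361/3.4])
print('tip',bb(f,q,[.516,.197],.112,.010,.020))
E
```

```text
(array([0.5157789 , 0.19786681]), array([-0.27345546, -0.30511725,  0.27445592,  0.30494849]))
(array([0.5156791 , 0.19746426]), array([-0.62615764, -0.66997453,  0.62904967,  0.66998493]))
(array([0.51557931, 0.19706151]), array([-0.98576418, -1.04230196,  0.99060155,  1.04248692]))
tip (array([0.51569429, 0.19791948]), array([-0.36452993, -0.1959353 ,  0.38154164,  0.19678173]))
```

>>> play_rows(claw=[0,0,0,0,0,0,0,0], delta_pos=[[0.1,0.15,0],[0.1,0.2,0],[0.1,0.21,0],[0.1,0.21,0],[0.1,0.21,0],[0.1,0.21,0],[0.1,0.21,0],[0,0,0]], delta_rot=[[0,0,0],[0,0,0],[0,0,0],[0,0,0],[0,0,0],[0,0,0],[0,0,0],[0,0,0]])

```text
time: 10.3
ee_pos: [0.5765, -0.1283, 0.225]
eef_rot: [1.0, -0.005, -0.001, 0.001]
ft_force: [-0.6, 0.5, -0.8]
width: 0.087
grip_force: 0.0
```

```bash
python3 - <<'E'
from h import *
f='pics/w5.png';s,c=wrist(f); print(s['time'],s['ee_pos'].round(4),s['eef_rot'].round(4))
i=cv2.imread(f);hsv=cv2.cvtColor(i,cv2.COLOR_BGR2HSV);m=(hsv[...,1]<60)&(hsv[...,2]>110)
P=model(lambda p:fw2(f,p),.6,-.126,.004,.032,.022);b=np.r_[P.min(0)-14,P.max(0)+14].astype(int);print(b)
print(fit(i,lambda p:fw2(f,p),m,np.array([.6,-.126]),.004,.032,.022,np.clip(b,0,[559,419]*2)))
E
```

```text
10.3 [ 0.5765 -0.1283  0.225 ] [ 1.0e+00 -4.5e-03 -8.0e-04  8.0e-04]
[239 123 324 208]
(array([ 0.59938865, -0.12712913]), np.float64(0.0719879035488264), np.uint64(2774))
```

>>> play_rows(claw=[0,0,0], delta_pos=[[0.115,0,0],[0,0,0],[0,0,0]], delta_rot=[[0,0,0],[0,0,0],[0,0,0]])

```text
time: 10.65
ee_pos: [0.5987, -0.1194, 0.2262]
eef_rot: [1.0, 0.001, -0.0, -0.0]
ft_force: [-0.7, -0.2, -0.1]
width: 0.0871
grip_force: 0.0
```

>>> play_rows(claw=[0,0,0,0,0,0,0,0], delta_pos=[[0.003,0.038,0.1],[0,0,0.2],[0,0,0.2],[0,0,0.2],[0,0,0.2],[0,0,0.12],[0,0,0.07],[0,0,0]], delta_rot=[[0,0,0],[0,0,0],[0,0,0],[0,0,0],[0,0,0],[0,0,0],[0,0,0],[0,0,0]])

```text
time: 11.45
ee_pos: [0.5981, -0.1278, 0.0073]
eef_rot: [1.0, 0.0, -0.001, -0.0]
ft_force: [0.6, -0.1, 0.5]
width: 0.0869
grip_force: 0.0
```

>>> play_rows(claw=[0.2,0.4,0.5,0.6,0.6,0.6,0.6], delta_pos=[[0,0,0],[0,0,0],[0,0,0],[0,0,0],[0,0,0],[0,0,0],[0,0,0]], delta_rot=[[0,0,0],[0,0,0],[0,0,0],[0,0,0],[0,0,0],[0,0,0],[0,0,0]])

```text
time: 12.15
ee_pos: [0.6, -0.1283, 0.0096]
eef_rot: [1.0, -0.0, 0.001, 0.0]
ft_force: [-2.1, 0.9, 6.4]
width: 0.0625
grip_force: 15.0
```

>>> play_rows(claw=[0.6,0.6,0.6,0.6,0.6,0.6,0.6], delta_pos=[[0,0,-0.1],[0,0,-0.2],[0,0,-0.2],[0,0,-0.2],[0,0,-0.2],[0,0,-0.2],[0,0,-0.03]], delta_rot=[[0,0,0],[0,0,0],[0,0,0],[0,0,0],[0,0,0],[0,0,0],[0,0,0]])

```text
time: 12.85
ee_pos: [0.6013, -0.1285, 0.2402]
eef_rot: [1.0, -0.0, 0.004, 0.001]
ft_force: [0.4, -0.2, -1.0]
width: 0.0626
grip_force: 15.0
```

>>> play_rows(claw=[0.6,0.6,0.6,0.6,0.6,0.6,0.6,0.6], delta_pos=[[-0.05,-0.2,0],[-0.05,-0.2,0],[-0.05,-0.2,0],[-0.05,-0.2,0],[-0.05,-0.2,0],[-0.05,-0.2,0],[-0.06,-0.2,0],[-0.06,-0.2,0]], delta_rot=[[0,0,0],[0,0,0],[0,0,0],[0,0,0],[0,0,0],[0,0,0],[0,0,0],[0,0,0]])

```text
time: 13.65
ee_pos: [0.5145, 0.1929, 0.2339]
eef_rot: [1.0, -0.0, -0.0, 0.0]
ft_force: [1.1, 0.2, -0.6]
width: 0.0627
grip_force: 15.0
```

>>> play_rows(claw=[0.6,0.6,0.6,0.6,0.6,0.6,0.6], delta_pos=[[0,-0.03,0],[0,0,0.1],[0,0,0.15],[0,0,0.1],[0,0,0.03],[0,0,0],[0,0,0]], delta_rot=[[0,0,0],[0,0,0],[0,0,0],[0,0,0],[0,0,0],[0,0,0],[0,0,0]])

```text
time: 14.35
ee_pos: [0.516, 0.1978, 0.1595]
eef_rot: [1.0, -0.0, 0.001, -0.0]
ft_force: [-0.3, 0.6, 0.2]
width: 0.0624
grip_force: 15.0
```

```bash
python3 - <<'E'
from h import *
s,c=wrist('pics/w6.png'); print(s['time'],s['ee_pos'].round(4),s['eef_rot'].round(4))
save('side','pics/side3.png')
i=cv2.imread('pics/w6.png'); cv2.imwrite('pics/w6c.png',np.hstack([cv2.resize(i[180:360,200:370],None,fx=3,fy=3),cv2.resize(cv2.imread('pics/side3.png')[230:320,200:280],None,fx=3.5,fy=6)]))
E
```

```text
14.35 [0.516  0.1978 0.1595] [ 1.e+00 -2.e-04  6.e-04 -2.e-04]
```

View pics/w6c.png

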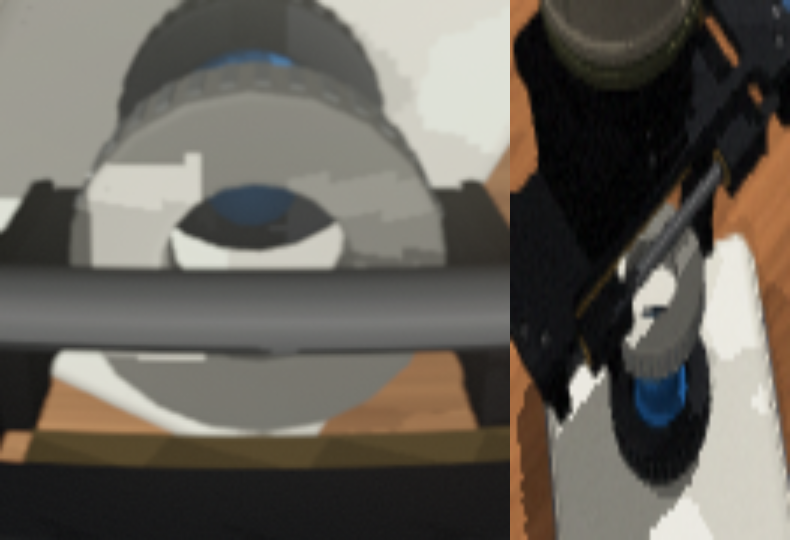

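```bash
python3 - <<'E'
from h import *
f='pics/w6.png'
print('post',fpx(f,283.8,255,.132)[:2]+[.01,0])
for z in(.174,.176,.178): print('ring',fpx(f,285.5,323.3,z)[:2]+[.032,0],fpx(f,285.5,210,z)[:2]-[.032,0])
E
```

```text
post [0.51587573 0.19779078]
ring [0.51479501 0.19674779] [0.51429687 0.19671194]
ring [0.51618144 0.19674786] [0.51482409 0.19671249]
ring [0.51756786 0.19674792] [0.51535131 0.19671304]
```

>>> play_rows(claw=[0.6,0.6,0.6,0.6,0.6,0.6,0.6,0.6], delta_pos=[[0.001,-0.005,0],[0,0,0.04],[0,0,0.04],[0,0,0.04],[0,0,0.04],[0,0,0.04],[0,0,0.03],[0,0,0.02]], delta_rot=[[0,0,0],[0,0,0],[0,0,0],[0,0,0],[0,0,0],[0,0,0],[0,0,0],[0,0,0]])

```text
time: 15.25
ee_pos: [0.5154, 0.1986, 0.1078]
eef_rot: [1.0, -0.0, -0.0, 0.0]
ft_force: [0.3, 0.5, -1.1]
width: 0.0628
grip_force: 15.0
```

>>> play_rows(claw=[0.6,0.6,0.6,0.6,0.6], delta_pos=[[0,0,0.01],[0,0,0.01],[0,0,0.01],[0,0,0.005],[0,0,0]], delta_rot=[[0,0,0],[0,0,0],[0,0,0],[0,0,0],[0,0,0]])

```text
time: 15.75
ee_pos: [0.5158, 0.1987, 0.1017]
eef_rot: [1.0, -0.0, 0.0, -0.0]
ft_force: [1.0, 0.5, -1.3]
width: 0.0626
grip_force: 15.0
```

>>> play_rows(claw=[0.6,0.6,0.6], delta_pos=[[0,0,0.005],[0,0,0.003],[0,0,0]], delta_rot=[[0,0,0],[0,0,0],[0,0,0]])

```text
time: 16.05
ee_pos: [0.5159, 0.1988, 0.1015]
eef_rot: [1.0, -0.0, 0.0, 0.0]
ft_force: [-6.5, -3.4, 14.0]
width: 0.0627
grip_force: 15.0
```

>>> play_rows(claw=[0.4,0.2,0,0,0,0,0,0], delta_pos=[[0,0,0],[0,0,0],[0,0,0],[0,0,-0.05],[0,0,-0.15],[0,0,-0.2],[0,0,-0.2],[0,0,-0.05]], delta_rot=[[0,0,0],[0,0,0],[0,0,0],[0,0,0],[0,0,0],[0,0,0],[0,0,0],[0,0,0]])

```text
time: 16.85
ee_pos: [0.5172, 0.1998, 0.2352]
eef_rot: [1.0, 0.0, 0.003, -0.001]
ft_force: [1.1, 0.3, 0.7]
width: 0.0875
grip_force: 0.0
```

>>> play_rows(claw=[0,0,0,0,0,0,0], delta_pos=[[-0.1,0.1,0],[-0.2,0.1,0],[-0.1,0,0],[0,0,0],[0,0,0],[0,0,0],[0,0,0]], delta_rot=[[0,0,0],[0,0,0],[0,0,0],[0,0,0],[0,0,0],[0,0,0],[0,0,0]])

```text
time: 17.55
ee_pos: [0.4361, 0.1589, 0.2297]
eef_rot: [1.0, -0.0, -0.0, -0.0]
ft_force: [-0.0, -0.4, 0.2]
width: 0.0872
grip_force: 0.0
```

```bash
python3 - <<'E'
from h import *
s,c=wrist('pics/w7.png'); print(s['time'],s['ee_pos'].round(4),s['eef_rot'].round(4),s['width'])
i=cv2.imread('pics/w7.png');cv2.imwrite('pics/w7c.png',cv2.resize(i[20:190,170:400],None,fx=3.4,fy=3.4,interpolation=cv2.INTER_CUBIC))
E
```

```text
17.55 [0.4361 0.1589 0.2297] [ 1.e+00 -1.e-04 -3.e-04 -2.e-04] 0.0872310167055866
```

View pics/w7c.png

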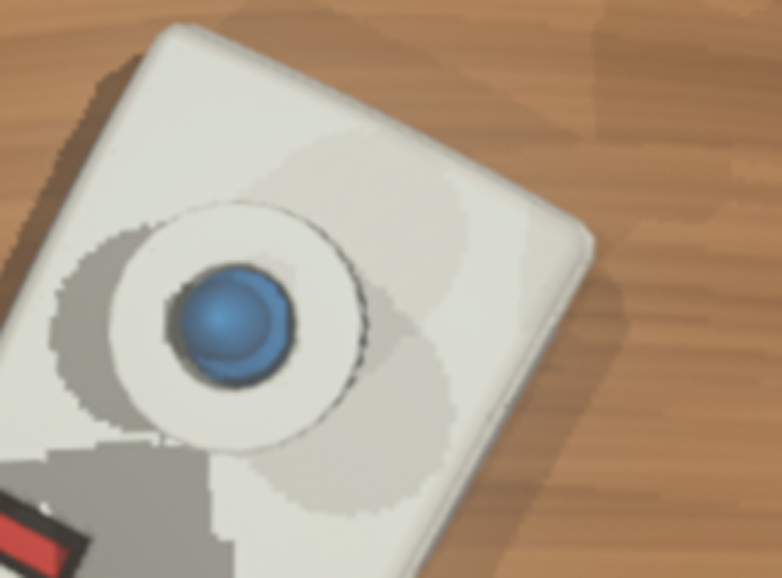

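>>> play_rows(claw=[0,0,0,0,0,0,0,0], delta_pos=[[0.01,0.2,0],[0.01,0.22,0],[0.01,0.22,0],[0.01,0.22,0],[0.01,0.22,0],[0,0.22,0],[0,0,0],[0,0,0]], delta_rot=[[0,0,0],[0,0,0],[0,0,0],[0,0,0],[0,0,0],[0,0,0],[0,0,0],[0,0,0]])

```text
time: 18.4
ee_pos: [0.4457, -0.1018, 0.2296]
eef_rot: [1.0, -0.001, -0.0, -0.0]
ft_force: [0.7, 1.3, 0.1]
width: 0.0867
grip_force: 0.0
```

```bash
python3 - <<'E'
from h import *
f='pics/w8.png';s,c=wrist(f); print(s['time'],s['ee_pos'].round(4),s['eef_rot'].round(4))
i=cv2.imread(f);hsv=cv2.cvtColor(i,cv2.COLOR_BGR2HSV);m=(hsv[...,0]>70)&(hsv[...,0]<95)&(hsv[...,1]>90)
P=model(lambda p:fw2(f,p),.477,-.102,.004,.031,.018);b=np.r_[P.min(0)-14,P.max(0)+14].astype(int);print(b)
print(fit(i,lambda p:fw2(f,p),m,np.array([.477,-.102]),.004,.031,.018,np.clip(b,0,[559,419]*2)))
E
```

```text
18.4 [ 0.4457 -0.1018  0.2296] [ 1.0e+00 -1.1e-03 -3.0e-04 -4.0e-04]
[243 117 325 199]
(array([ 0.47733357, -0.10218315]), np.float64(0.027789478610877095), np.uint64(2374))
```

The white ring sits flat and concentric on the charcoal one, its outline spanning crop columns 109–362. The teal collar is at (0.4773, -0.1022), so I'll grasp it there.

>>> play_rows(claw=[0,0,0,0,0,0,0,0], delta_pos=[[0.158,0.002,0],[0,0,0.2],[0,0,0.22],[0,0,0.22],[0,0,0.22],[0,0,0.15],[0,0,0.09],[0,0,0.01]], delta_rot=[[0,0,0],[0,0,0],[0,0,0],[0,0,0],[0,0,0],[0,0,0],[0,0,0],[0,0,0]])

```text
time: 19.25
ee_pos: [0.4758, -0.0997, 0.0058]
eef_rot: [1.0, 0.001, -0.002, -0.001]
ft_force: [-0.8, -0.2, 0.7]
width: 0.087
grip_force: 0.0
```

>>> play_rows(claw=[0.2,0.4,0.5,0.6,0.6,0.6,0.6], delta_pos=[[0,0,0],[0,0,0],[0,0,0],[0,0,0],[0,0,0],[0,0,0],[0,0,0]], delta_rot=[[0,0,0],[0,0,0],[0,0,0],[0,0,0],[0,0,0],[0,0,0],[0,0,0]])

```text
time: 19.95
ee_pos: [0.4778, -0.1018, 0.0088]
eef_rot: [1.0, -0.0, 0.001, 0.0]
ft_force: [-1.1, -0.4, 6.6]
width: 0.0616
grip_force: 15.0
```

>>> play_rows(claw=[0.6,0.6,0.6,0.6,0.6,0.6,0.6], delta_pos=[[0,0,-0.1],[0,0,-0.2],[0,0,-0.2],[0,0,-0.2],[0,0,-0.2],[0,0,-0.2],[0,0,-0.05]], delta_rot=[[0,0,0],[0,0,0],[0,0,0],[0,0,0],[0,0,0],[0,0,0],[0,0,0]])

```text
time: 20.65
ee_pos: [0.4788, -0.1019, 0.2426]
eef_rot: [1.0, -0.0, 0.003, 0.001]
ft_force: [-0.0, 0.1, -0.6]
width: 0.0612
grip_force: 15.0
```

>>> play_rows(claw=[0.6,0.6,0.6,0.6,0.6,0.6,0.6,0.6], delta_pos=[[0.024,-0.19,0],[0.024,-0.19,0],[0.024,-0.19,0],[0.024,-0.19,0],[0.024,-0.19,0],[0.024,-0.19,0],[0.024,-0.19,0],[0.024,-0.17,0]], delta_rot=[[0,0,0],[0,0,0],[0,0,0],[0,0,0],[0,0,0],[0,0,0],[0,0,0],[0,0,0]])

```text
time: 21.45
ee_pos: [0.5152, 0.2, 0.2372]
eef_rot: [1.0, 0.0, -0.0, 0.0]
ft_force: [0.1, 0.3, -0.5]
width: 0.0615
grip_force: 15.0
```

>>> play_rows(claw=[0.6,0.6,0.6,0.6,0.6,0.6,0.6], delta_pos=[[0,0,0],[0,0,0.1],[0,0,0.15],[0,0,0.08],[0,0,0.02],[0,0,0],[0,0,0]], delta_rot=[[0,0,0],[0,0,0],[0,0,0],[0,0,0],[0,0,0],[0,0,0],[0,0,0]])

```text
time: 22.15
ee_pos: [0.5161, 0.1983, 0.1688]
eef_rot: [1.0, -0.0, 0.001, -0.0]
ft_force: [0.1, -0.2, -1.6]
width: 0.0614
grip_force: 15.0
```

```bash
python3 - <<'E'
from h import *
f='pics/w9.png';s,c=wrist(f); print(s['time'],s['ee_pos'].round(4),s['eef_rot'].round(4))
i=cv2.imread(f);hsv=cv2.cvtColor(i,cv2.COLOR_BGR2HSV);H,S=hsv[...,0],hsv[...,1]
for n,m in(('teal',(H>70)&(H<95)&(S>60)),('blue',(H>98)&(H<125)&(S>80))):
    k,l,st,ce=cv2.connectedComponentsWithStats(m.astype(np.uint8)); print(n,[a.tolist() for a in st[1:] if a[4]>15])
E
```

```text
22.15 [0.5161 0.1983 0.1688] [ 1.e+00 -2.e-04  6.e-04 -1.e-04]
teal [[225, 203, 121, 67, 5470], [242, 297, 88, 20, 1215]]
blue [[404, 0, 39, 10, 283], [464, 78, 96, 205, 15444], [279, 247, 12, 2, 21]]
```

>>> play_rows(claw=[0.6,0.6,0.6,0.6,0.6,0.6], delta_pos=[[0,0,0.03],[0,0,0.03],[0,0,0.03],[0,0,0.03],[0,0,0.03],[0,0,0]], delta_rot=[[0,0,0],[0,0,0],[0,0,0],[0,0,0],[0,0,0],[0,0,0]])

```text
time: 22.8
ee_pos: [0.5152, 0.198, 0.1368]
eef_rot: [1.0, -0.0, -0.001, 0.0]
ft_force: [-0.0, -0.0, -0.5]
width: 0.0617
grip_force: 15.0
```

>>> play_rows(claw=[0.6,0.6,0.6,0.6,0.6], delta_pos=[[0,0,0.02],[0,0,0.02],[0,0,0.02],[0,0,0.01],[0,0,0]], delta_rot=[[0,0,0],[0,0,0],[0,0,0],[0,0,0],[0,0,0]])

```text
time: 23.3
ee_pos: [0.5155, 0.1982, 0.1236]
eef_rot: [1.0, -0.0, -0.0, 0.0]
ft_force: [0.3, -1.0, -0.8]
width: 0.0618
grip_force: 15.0
```

>>> play_rows(claw=[0.6,0.6], delta_pos=[[0,0,0.005],[0,0,0]], delta_rot=[[0,0,0],[0,0,0]])

```text
time: 23.5
ee_pos: [0.5157, 0.1983, 0.123]
eef_rot: [1.0, -0.0, 0.0, 0.0]
ft_force: [-0.9, -0.6, -1.1]
width: 0.0612
grip_force: 15.0
```

>>> play_rows(claw=[0.6,0.6,0.6], delta_pos=[[0,0,0.005],[0,0,0.002],[0,0,0]], delta_rot=[[0,0,0],[0,0,0],[0,0,0]])

```text
time: 23.8
ee_pos: [0.5159, 0.1984, 0.1228]
eef_rot: [1.0, -0.0, 0.001, 0.0]
ft_force: [-4.0, -2.5, 10.9]
width: 0.0614
grip_force: 15.0
```

Seated at the expected height (0.1228). I'll release, back off and check.

>>> play_rows(claw=[0.4,0.2,0,0,0,0,0,0], delta_pos=[[0,0,0],[0,0,0],[0,0,0],[0,0,-0.05],[0,0,-0.15],[0,0,-0.2],[0,0,-0.15],[0,0,0]], delta_rot=[[0,0,0],[0,0,0],[0,0,0],[0,0,0],[0,0,0],[0,0,0],[0,0,0],[0,0,0]])

```text
time: 24.6
ee_pos: [0.5175, 0.1995, 0.2367]
eef_rot: [1.0, -0.0, 0.004, -0.001]
ft_force: [0.1, 0.6, -0.2]
width: 0.0868
grip_force: 0.0
```

>>> play_rows(claw=[0,0,0,0,0,0,0], delta_pos=[[-0.1,0.1,0],[-0.2,0.1,0],[-0.1,0.1,0],[0,0.2,0],[0,0,0],[0,0,0],[0,0,0]], delta_rot=[[0,0,0],[0,0,0],[0,0,0],[0,0,0],[0,0,0],[0,0,0],[0,0,0]])

```text
time: 25.3
ee_pos: [0.4356, 0.0992, 0.2315]
eef_rot: [1.0, 0.0, -0.0, -0.0]
ft_force: [0.9, -0.5, -0.1]
width: 0.087
grip_force: 0.0
```

```bash
python3 - <<'E'
from h import *
f='pics/w10.png';s,c=wrist(f); print(s['time'],s['ee_pos'].round(4),s['width'])
i=cv2.imread(f);hsv=cv2.cvtColor(i,cv2.COLOR_BGR2HSV);m=(hsv[...,0]>70)&(hsv[...,0]<95)&(hsv[...,1]>90)
P=model(lambda p:fw2(f,p),.5157,.1978,.118,.031,.018);b=np.clip(np.r_[P.min(0)-14,P.max(0)+14].astype(int),0,[559,419]*2)
for z in(.115,.118,.121):print(fit(i,lambda p:fw2(f,p),m,np.array([.5157,.1978]),z,.031,.018,b))
save('side','pics/side4.png');q=cv2.imread('pics/side4.png')[235:325,205:285]
cv2.imwrite('pics/fin.png',np.hstack([cv2.resize(i[b[1]-20:b[3]+20,b[0]-20:b[2]+20],(400,400),interpolation=2),cv2.resize(q,(400,400),interpolation=2)]))
E
```

```text
25.3 [0.4356 0.0992 0.2315] 0.08703197689992426
(array([0.51535829, 0.19997067]), np.float64(0.09616323482955688), np.uint64(3869))
(array([0.51504825, 0.1991571 ]), np.float64(0.11922403147525919), np.uint64(3869))
(array([0.51474837, 0.19854479]), np.float64(0.14369920450302978), np.uint64(3869))
```

View pics/fin.png

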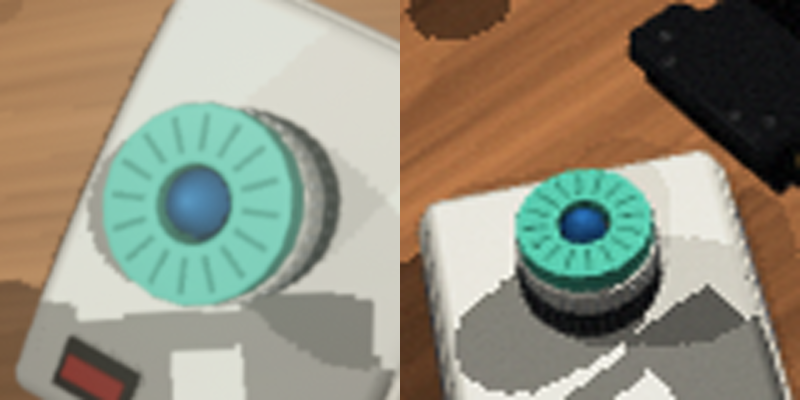

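The collar lies flat on the white and charcoal rings, with the post tip centred in its bore at left-crop (197,203). The stack is tight, so I'm handing in.

```bash
python3 -c "
from bench import r
print(r.close_job())"
```

```text
the job is handed in; nothing more can be done
None
```

The charcoal ring, white ring and teal collar are stacked on the post in that order. In the last pictures all three look flat and fully home; the timer, mask stand and bottle were kept clear of, and the job was handed in at about 25 s with no verdict returned.

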